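Lay out the cheese display tray

TASK

Dress the white display tray. On its near side (the long side towards the robot), set the cheese block, flat as it lies now, in front of the tied cheese log, centred on it and parallel to it with a gap of about 4 cm, and stand the black price card in the same way in front of the round cheese wheel: centred, its wide face parallel to the tray's long side, its foot about 4 cm from the wheel. Set the big tub on the tray midway between log and wheel, in line with their centres, and the small tub centred on top of the big tub; everything upright, and leave the jar, the carton and the spoon alone.

Things in the scene. Friction and masses are not known exactly. Their poses are not given: they have to be found in the camera images.
- tray: White flat display tray, fixed, 210 (x) by 440 (y) mm; floor 6 mm above the counter, rim 6 mm thick, its top 12 mm above the counter. Origin: centre of underside, on the counter. +x points away from the robot (yaw within 0.1), y along the long side; near side = -x. Log and wheel stand at x +55 mm, one at y +145, the other at y -145 mm; which is which changes.
- log: Cream-coloured cheese log tied with red string: a cylinder 64 mm in diameter and 120 mm long, lying along its y axis on the tray floor and fixed there. Origin: under its middle, on the tray floor (6 mm above the counter). Axes parallel to the tray's; -x is its near side. The top is 70 mm above the counter.
- wheel: Round cheese wheel with a brown rind, upright cylinder 100 mm in diameter and 60 mm high, fixed on the tray floor. Origin: centre of its underside, 6 mm above the counter. Axes parallel to the tray's; -x is its near side.
- block: Loose rectangular cream-coloured cheese block, 50 (x) by 100 (y) by 45 (z) mm, about 0.2 kg, with a thin brown rind on one end. Origin: centre of its underside. Starts flat on the counter, long side roughly across the robot's view (yaw within 0.35).
- card: Loose small price-card stand: an upright blank black card 8 mm thick (x), 70 mm wide (y), its top 60 mm above the underside, on a metal foot 34 (x) by 76 (y) by 8 (z) mm; both faces are alike. About 80 g. Origin: centre of the foot's underside. Starts upright on the counter, yaw within 0.5.
- big_tub: Loose larger round deli tub with flat white lid, olive-coloured sides; 62 mm in diameter, 50 mm high, about 0.15 kg. Origin: centre of its underside, z up. May be gripped as a straight cylinder of the lid's diameter.
- small_tub: Loose smaller round deli tub with flat white lid, olive-coloured sides; 48 mm in diameter, 38 mm high, about 60 g. Origin: centre of its underside, z up. May be gripped as a straight cylinder of the lid's diameter.
- jar: Bystander: green glass jar, 80 mm in diameter, 120 mm high, loose on the counter on the robot's left. Origin: centre of its underside. Not to be disturbed.
- carton: Bystander: flat brown carton with a paper band, 150 by 90 by 40 mm, loose on the counter on the robot's right. Origin: centre of its underside. Not to be disturbed.
- spoon: Bystander: serving spoon with a wooden handle, about 200 mm long, lying loose on the counter beyond the tray. Not to be disturbed.

How it is judged:
By the outcome, as a careful person would: the job done as asked, in the order asked, and still so for the second after the job is handed in, with the robot touching nothing.
It also fails if it takes over 109 s, if anything falls off the work surface, if the arm or the gripper's body presses on something with over 40 N, if the wrist force passes 120 N, or if a joint passes its speed limit or range.

ROBOT

A 6-joint arm with a two-finger parallel gripper is mounted at the origin on the work surface. World frame = base frame: x ahead of the robot, y to its left, z up, the work surface at z = 0. Lengths are in mm, angles in rad, forces in N, time in s.
With the tool pointing down it reaches from about 275 to 750 mm from the base axis. Payload 10.2 kg.
Tool frame: the origin (TCP) lies between the finger pads; the fingertips stand 14 mm ahead of it and the grasp point (between the pads) lies 5 mm behind it (tip_reach is the distance from the TCP to the fingertips, in mm); z points along the fingers, y is the line along which they close (so a half turn about z gives the same grasp; the last joint's range is limited). The gripper opens to 85 mm and grips with 20 to 120 N. Pads are 22 mm wide; open, the fingers measure 114 mm over their backs; the gripper's body (76 mm by 85 mm) begins 54 mm behind the grasp point. The pads swing forward as they close: fully open they stand 13 mm farther back than shut.
Start: joints at [1.117, 0.313, 1.498, -0, 1.331, -0.223], TCP at [120.11, 511.082, 245.294] pointing down, gripper open.
Joint ranges: [-2.94, 2.94], [-0.97, 2.17], [0.19, 2.56], [-1.23, 4.37], [0.02, 3.11], [-2.88, 2.88]. Speed limits (rad/s): [2.39, 2.39, 3.01, 3.14, 3.14, 3.14].

INTERFACE

Orientations are given as a unit quaternion [w, x, y, z].
In Python, from rig import * gives the robot as it stands.
- The arm moves only by the tool arm_command, never from a script. Its argument "steps" is a list that holds one entry, the list of rows, each a list of 7 numbers: the opening, from 0 (shut) to 1 (fully open), then the shift along the tool's x, y, z each as a share of 0.05 m, from -1 to 1, then the turn, a rotation vector about the tool's x, y, z each as a share of 0.15 rad, from -1 to 1. A call has 1 to 8 rows; each row shifts and turns the commanded pose from where the row before left it, along the tool's axes as they then stand; what a row does not reach is not made up. A row lasts 1/8 s, in which the tool goes at most 62.5 mm and 10.7 degrees, less where a joint would pass 70% of its speed; a pose out of reach is approached as far as the arm can. A call with a number of a shift or a turn outside -1 to 1 is refused whole. A call with a gripper value outside its range is refused whole. The fingers move at their own pace and stop on an object; "squeeze" is the grip in N (left out, the last holds). Time passes only in rows, so rows that do not move let the fingers close. It gives the time, the measured TCP pose, the force, the opening and the grip force at its end, in the units of the state.
- sense(): the state, without advancing time (a new reading comes with each control period).
- capture(name): name is "side" or "top" or "wrist"; returns the picture (420x560x3 uint8, red, green, blue); there is no depth.
- get_calibration(name): a dict with "intrinsics" (3x3 intrinsics, pixels), "rvec" (rotation vector, rad) and "tvec" (3), from world to camera coordinates, as OpenCV has them; the wrist camera has in their place "T_tool_cam" (4x4, takes a point from camera to tool coordinates, whose origin is the TCP and whose axes are the flange's). Camera axes: x right, y down, z forward; pixel columns grow to the right and rows downward; lengths in mm; the calibration is good to about 2 mm. A picture is of the moment at which its call begins: read the wrist's pose just before it. get_calibration takes no time and is no camera call.
- finish_job(): hands the job in; it is judged then, once.
The state is a dict: "time_s": time; "joints": joint angles; "dq": joint speeds; "tau": joint torques, N m; "eef_pos": TCP position; "ee_rot": TCP orientation; "force": force on the tool from outside, world axes, zero at the start; "wrist_torque": the same for the moment, N m; "grip_width": opening from 0.0 (shut) to 1.0 (fully open); "grip_force": force on a finger pad.
Only numpy, scipy, OpenCV 4.12 (cv2) and the standard library are available. Lean on these libraries where they do the work, as an engineer would, in place of code of your own. Each camera call takes 0.05 s, during which the arm holds its last target. There are 200 camera calls.

## Working session

There is one attempt and no reset: what is moved stays moved. The work goes in short steps, Python scripts to look and compute and a tool call to move; the robot and the scene stay as the last step left them, time stands still between calls to the robot, and variables do not carry over. Pictures are saved under pics/ and viewed, at most 14 in all, crops included, and the job is handed in when it is done.

Besides the shell and the picture viewer there is one more tool, called after "Emit:" as name(argument=value, ...), one argument or row to a line, values as JSON. arm_command: Moves the arm, as the interface text tells. Its arguments: {"type":"object","properties":{"steps":{"type":"array"},"squeeze":{"type":"number"}},"required":["steps"]}

```bash
ls; mkdir -p pics
python3 - <<'E'
from rig import *
import cv2
s=sense();print({k:s[k] for k in('time_s','eef_pos','ee_rot','force','grip_width')})
for n in('side','top'):
    cv2.imwrite(f'pics/{n}0.png',capture(n)[:,:,::-1]);print(n,get_calibration(n))
print(get_calibration('wrist'))
E
```

```text
pics
{'time_s': 0.0, 'eef_pos': array([119.97758736, 510.83953174, 244.7167531 ]), 'ee_rot': array([-2.20086676e-04,  1.15125096e-01,  9.93350763e-01, -6.52383412e-04]), 'force': array([-0.01415166,  0.20509818, -0.0115159 ]), 'grip_width': 1.003215531047724}
side {'intrinsics': array([[407.47817457,   0.        , 276.31672867],
       [  0.        , 407.47817457, 201.57796237],
       [  0.        ,   0.        ,   1.        ]]), 'rvec': array([ 2.30625594, -0.98071906,  0.31826351]), 'tvec': array([-436.87829414,  352.85520877,  955.68591257])}
top {'intrinsics': array([[488.32928076,   0.        , 284.23540086],
       [  0.        , 488.32928076, 203.8207479 ],
       [  0.        ,   0.        ,   1.        ]]), 'rvec': array([ 2.16140543, -2.1741853 ,  0.13692267]), 'tvec': array([ -13.51699674,  611.92911282, 1424.04909848])}
{'intrinsics': array([[329.41458831,   0.        , 274.38349419],
       [  0.        , 329.41458831, 207.9593433 ],
       [  0.        ,   0.        ,   1.        ]]), 'T_tool_cam': array([[-2.20593653e-04, -9.49290765e-01, -3.14399420e-01,
         7.84893487e+01],
       [ 9.99999975e-01, -2.19035583e-04, -4.02837640e-05,
         1.85553719e-01],
       [-3.06236550e-05, -3.14399421e-01,  9.49290790e-01,
        -1.29406184e+02],
       [ 0.00000000e+00,  0.00000000e+00,  0.00000000e+00,
         1.00000000e+00]])}
```

View pics/top0.png

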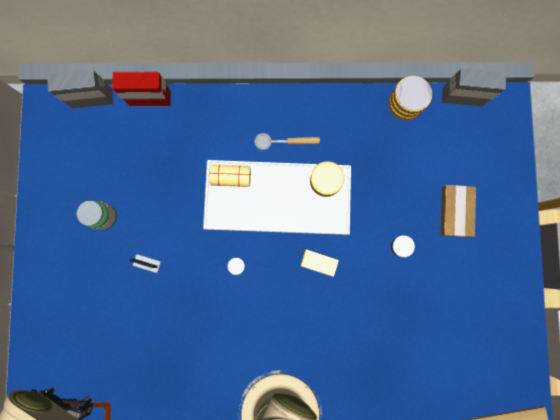

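View pics/side0.png

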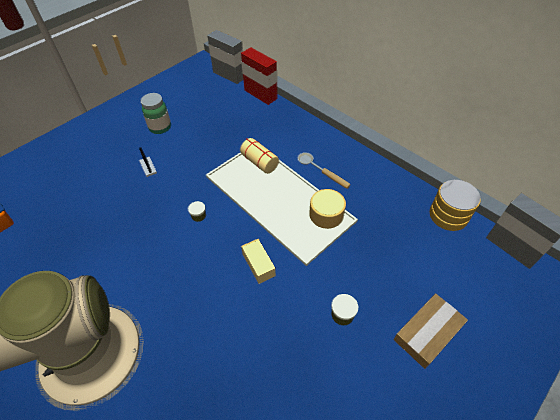

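The top view shows the log at (230,176) on the tray's left and the wheel at (327,179). The card is at (147,263), small tub (236,266), block (320,263) and big tub (403,246). The side view agrees, with everything upright.

```bash
cat > h.py <<'E'
from rig import *
import cv2, numpy as np
from scipy.spatial.transform import Rotation as R
def Rq(q): return R.from_quat(np.r_[q[1:],q[0]])
def cam(name,s=None):
    c=get_calibration(name);K=c['intrinsics']
    if name=='wrist':
        s=s or sense();T=c['T_tool_cam'];Rt=Rq(s['ee_rot']).as_matrix()
        return K,Rt@T[:3,:3],Rt@T[:3,3]+s['eef_pos']
    r=cv2.Rodrigues(c['rvec'])[0];return K,r.T,-r.T@c['tvec']
def cast(px,z,C):
    K,r,o=C;px=np.atleast_2d(np.asarray(px,float))
    d=np.c_[px,np.ones(len(px))]@np.linalg.inv(K).T@r.T
    return o+d*((z-o[2])/d[:,2])[:,None]
def proj(P,C):
    K,r,o=C;q=(np.atleast_2d(P)-o)@r@K.T;return q[:,:2]/q[:,2:]
def fg(im):   # everything that is not blue counter
    h=cv2.cvtColor(im,cv2.COLOR_RGB2HSV)
    return (~((h[...,0]>100)&(h[...,0]<130)&(h[...,1]>120))).astype(np.uint8)
def white(im,v=150):
    h=cv2.cvtColor(im,cv2.COLOR_RGB2HSV);return ((h[...,1]<45)&(h[...,2]>v)).astype(np.uint8)
def yellow(im,v=120):
    h=cv2.cvtColor(im,cv2.COLOR_RGB2HSV);return ((h[...,0]>15)&(h[...,0]<40)&(h[...,1]>45)&(h[...,2]>v)).astype(np.uint8)
def blob(m,uv,rad=None):
    """biggest contour near pixel uv"""
    cs,_=cv2.findContours(m,cv2.RETR_EXTERNAL,cv2.CHAIN_APPROX_NONE)
    cs=[c for c in cs if len(c)>8]
    return max(cs,key=lambda c:cv2.pointPolygonTest(c,tuple(map(float,uv)),True))[:,0]
def rect(pts,z,C):
    """centre, yaw of long side relative to y, (short,long) of the metric min-area rectangle"""
    w=cast(pts,z,C)[:,:2].astype(np.float32);b=cv2.boxPoints(cv2.minAreaRect(w))
    e=[b[1]-b[0],b[2]-b[1]];e.sort(key=np.linalg.norm);l=e[1]*np.sign(e[1][1])
    return b.mean(0).round(1),round(float(np.arctan2(-l[0],l[1])),3),[round(float(np.linalg.norm(i)),1) for i in e]
E
python3 - <<'E'
from h import *
im=capture('top');C=cam('top')
cv2.imwrite('pics/top1.png',im[:,:,::-1])
f,w,y=fg(im),white(im),yellow(im)
print('tray',rect(blob(f,(280,220)),12,C))
print('block',rect(blob(y,(320,263)),45,C))
print('wheel',rect(blob(y,(327,179)),66,C))
print('log',rect(blob(y,(230,172)),60,C))
print('big',rect(blob(w,(403,246)),50,C));print('small',rect(blob(w,(236,266)),38,C))
print('card',rect(blob(f,(147,263)),8,C),rect(blob(f,(147,263)),0,C))
print('jar',cast([92,213],120,C),'carton',rect(blob(f,(460,211)),40,C))
im=capture('side');S=cam('side');w=white(im,120)
print('side big',rect(blob(w,(344,307)),50,S));print('side small',rect(blob(w,(197,208)),38,S))
print('side tray',rect(blob(white(im,120),(270,205)),12,S))
E
```

```text
tray (array([640.9,   3. ], dtype=float32), -0.042, [224.1, 445.4])
block (array([451.9, -72.9], dtype=float32), 1.237, [6.5, 46.2])
wheel (array([ 682.6, -142.3], dtype=float32), 1.097, [97.4, 103.0])
log (array([693.8, 131.8], dtype=float32), -0.055, [61.4, 89.2])
big (array([ 483.7, -366.3], dtype=float32), -0.006, [58.5, 62.0])
small (array([430. , 127.2], dtype=float32), -0.006, [43.7, 44.2])
card (array([439.7, 399.7], dtype=float32), -0.301, [37.5, 86.6]) (array([439.7, 401.9], dtype=float32), -0.301, [37.7, 87.1])
jar [[579.0750583  521.36310816 120.        ]] carton (array([ 589.1, -536. ], dtype=float32), 1.497, [103.7, 155.0])
side big (array([ 480.9, -366.6], dtype=float32), 0.765, [60.0, 61.7])
side small (array([427.1, 126. ], dtype=float32), -0.69, [45.7, 47.4])
side tray (array([634.7,   2.1], dtype=float32), -0.045, [211.1, 441.5])
```

Emit:
arm_command(
  steps=[
    [[1,0,0,0,0,0,1],[1,0,0,0,0,0,1],[1,0,0,0,0,0,1],[1,0,0,0,0,0,1],[1,0,0,0,0,0,1],[1,0,0,0,0,0,1],[1,0,0,0,0,0,1],[1,-0.5,0.5,0,0,0,0.9]],
  ],
)

```text
time_s: 1.2
eef_pos: [150.5, 494.5, 245.1]
ee_rot: [-0.0, 0.651, 0.759, -0.0]
force: [0.3, 0.3, -0.1]
grip_width: 1.003
grip_force: 0.0
```

Emit:
arm_command(
  steps=[
    [[1,-1,0.7,-0.5,0,0,0],[1,-1,0.7,-0.5,0,0,0],[1,-1,0.7,-0.5,0,0,0],[1,-1,0.7,0,0,0,0],[1,-1,0.7,0,0,0,0],[1,-1,0.7,0,0,0,0],[1,-1,0.7,0,0,0,0],[1,-1,0.7,0,0,0,0]],
  ],
)

```text
time_s: 2.2
eef_pos: [484.1, 147.5, 316.4]
ee_rot: [-0.0, 0.65, 0.76, 0.0]
force: [0.2, 0.8, -0.3]
grip_width: 1.003
grip_force: 0.0
```

Run:
```python
from h import *
s=sense();print(s['time_s'],s['eef_pos'],s['ee_rot'],s['joints'])
cv2.imwrite('pics/w1.png',capture('wrist')[:,:,::-1])
np.save('w1.npy',np.r_[s['eef_pos'],s['ee_rot']])
```

```text
2.2 [484.06830595 147.4868212  316.36294762] [-3.17305719e-05  6.50329227e-01  7.59652478e-01  8.91630218e-05] [ 6.37647225e-02  2.28547791e-01  1.42347666e+00  1.72629667e-04
  1.48948932e+00 -9.10101131e-02]
```

View pics/w1.png

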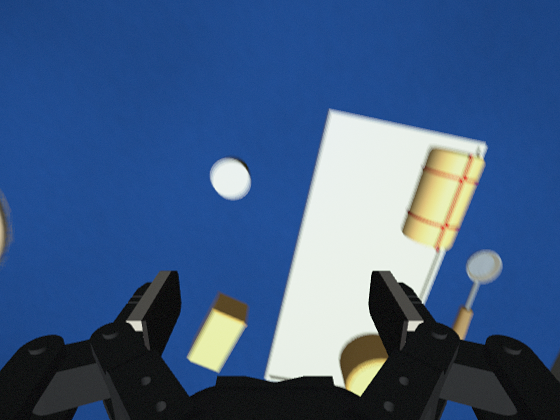

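The wrist view shows the small tub at (230,178), tray corners at (330,110) and (487,145), the log at (443,195), the block's top face at (218,340) with its brown end at (233,305), and the wheel cut off at (370,365).

```bash
cat >> h.py <<'E'
def camfile(n):
    p=np.load(n+'.npy');return cam('wrist',{'eef_pos':p[:3],'ee_rot':p[3:]})
def line(m,C,z,uvs,axis=1):
    """fit world line at height z through mask edge pixels; uvs: rows (first set pixel in each)"""
    pts=[(np.argmax(m[v,a:b])+a-.5,v) for v,a,b in uvs];w=cast(pts,z,C)[:,:2].astype(np.float32)
    return cv2.fitLine(w,cv2.DIST_HUBER,0,.01,.01).ravel()
def look(tag):
    s=sense();im=capture('wrist');cv2.imwrite(f'pics/{tag}.png',im[:,:,::-1]);np.save(tag,np.r_[s['eef_pos'],s['ee_rot']])
    return im,cam('wrist',s),s
E
python3 - <<'E'
from h import *
im=cv2.imread('pics/w1.png')[:,:,::-1].copy();C=camfile('w1');T=cam('top')
f=fg(im)
# block
print('blk px',im[340,215],im[305,235],im[365,205])
h=cv2.cvtColor(im,cv2.COLOR_RGB2HSV)
m=((h[...,0]>15)&(h[...,0]<40)&(h[...,2]>175)).astype(np.uint8)
m[:,:180]=0;m[:,260:]=0
print('block45',rect(blob(m,(218,340)),45,C), 'px rect',cv2.minAreaRect(blob(m,(218,340))))
print('small38',rect(blob(white(im),(230,178)),38,C))
# tray near edge and end edge
l=line(f,C,12,[(v,262,345) for v in range(125,370,5)]);print('near edge',l,'yaw',np.arctan2(-l[0],l[1]))
ft=np.ascontiguousarray(f.T)
e=line(ft,C,12,[(u,90,170) for u in range(340,470,5)]);print('end edge (+y)',e)
# intersection corner
A=np.c_[l[:2],-e[:2]];t=np.linalg.solve(A,e[2:]-l[2:]);print('corner',l[2:]+t[0]*l[:2])
im=cv2.imread('pics/top0.png')[:,:,::-1].copy();f=fg(im)
for p in ((205,160),(350,164),(349,235),(204,229)): pass
b=blob(f,(280,220));q=cv2.approxPolyDP(cv2.convexHull(b),4,True)[:,0];print(q.tolist(),cast(q,12,T)[:,:2].round(0).tolist())
print('block top',rect(blob(f,(320,263)),45,T),rect(blob(f,(320,263)),22,T))
E
```

```text
blk px [233 240 174] [90 70 37] [228 235 168]
block45 (array([ 440.1, -122.2], dtype=float32), -0.323, [50.7, 99.6]) px rect ((216.07789611816406, 340.5415344238281), (34.64706039428711, 58.882354736328125), 28.072484970092773)
small38 (array([433.3, 123.4], dtype=float32), 0.917, [47.3, 48.9])
near edge [4.4875998e-02 9.9899256e-01 5.3366144e+02 2.5784040e+01] yaw -0.044891074
end edge (+y) [ 1.7110339e-01 -9.8525310e-01  2.8967502e+02 -2.8019748e+02]
corner [  472.59976 -1333.5206 ]
[[207, 160], [350, 165], [349, 234], [204, 229]] [[751.0, 218.0], [733.0, -220.0], [522.0, -212.0], [539.0, 225.0]]
block top (array([ 437. , -118.2], dtype=float32), -0.326, [54.5, 105.6]) (array([ 436.9, -120.1], dtype=float32), -0.326, [55.3, 107.2])
```

Emit:
arm_command(
  steps=[
    [[1,-0.865,-0.284,0.4,0,0,0],[1,-0.865,-0.284,0.4,0,0,0],[1,-0.865,-0.284,0.6,0,0,0],[1,-0.865,-0.284,0.8,0,0,0],[1,-0.865,-0.284,0.8,0,0,0],[1,-0.865,-0.284,0.8,0,0,0],[1,0,0,0,0,0,1],[1,0,0,0,0,0,1]],
  ],
)

```text
time_s: 3.25
eef_pos: [438.5, -120.8, 125.8]
ee_rot: [-0.001, 0.758, 0.652, -0.0]
force: [-0.5, 0.9, -0.6]
grip_width: 1.003
grip_force: 0.0
```

Emit:
arm_command(
  steps=[
    [[1,0,0,0,0,0,1],[1,0,0,0,0,0,0.2],[1,0,0,0,0,0,0]],
  ],
)

```text
time_s: 3.62
eef_pos: [438.8, -120.3, 126.3]
ee_rot: [-0.0, 0.812, 0.584, -0.0]
force: [-0.8, 0.1, -0.2]
grip_width: 1.002
grip_force: 0.0
```

```bash
cat >> h.py <<'E'
def go(s,xy,psi,z):
    """shift in tool axes (after turning to psi) in units of 50 mm, turn in units of .15 rad"""
    y=Rq(s['ee_rot']).as_matrix()[:,1];p=np.arctan2(y[1],y[0]);d=(np.array(xy)-s['eef_pos'][:2])/50
    turn=-((psi-p+np.pi/2)%np.pi-np.pi/2)
    print('psi',round(p,3),'turn units',round(turn/.15,2))
    for nm,a in(('now',p),('after',p-turn)):
        print(nm,'x %.2f y %.2f'%(d@[-np.sin(a),np.cos(a)],d@[np.cos(a),np.sin(a)]),'z %.2f'%((s['eef_pos'][2]-z)/50))
E
python3 - <<'E'
from h import *
s=sense();print(s['time_s'],s['eef_pos']);go(s,(440,-122),-.324,20)
im=cv2.imread('pics/w1.png')[:,:,::-1].copy();C=camfile('w1');f=fg(im)
pts=[(u,np.argmax(f[90:170,u])+89.5) for u in range(340,470,5)]
e=cv2.fitLine(cast(pts,12,C)[:,:2].astype(np.float32),cv2.DIST_HUBER,0,.01,.01).ravel()
l=line(f,C,12,[(v,262,345) for v in range(125,370,5)])
t=np.linalg.solve(np.c_[l[:2],-e[:2]],e[2:]-l[2:]);c=l[2:]+t[0]*l[:2];n=np.array([l[1],-l[0]])
print(e,'corner',c,'tray centre',c+105*n-220*l[:2])
E
```

```text
3.625 [ 438.82680761 -120.25701508  126.34667688]
psi -0.323 turn units 0.01
now x -0.03 y 0.03 z 2.13
after x -0.03 y 0.03 z 2.13
[ 9.9909008e-01 -4.2649414e-02  6.2415607e+02  2.2456349e+02] corner [542.5915  228.04533] tray centre [637.6014      3.5500793]
```

Emit:
arm_command(
  steps=[
    [[1,-0.03,0.03,0.7,0,0,0],[1,0,0,0.7,0,0,0],[1,0,0,0.5,0,0,0],[1,0,0,0.23,0,0,0],[0,0,0,0,0,0,0],[0,0,0,0,0,0,0],[0,0,0,0,0,0,0],[0,0,0,0,0,0,0]],
  ],
  squeeze=40,
)

```text
time_s: 4.62
eef_pos: [440.2, -122.4, 20.8]
ee_rot: [0.001, 0.812, 0.584, 0.0]
force: [-1.3, 0.9, 6.6]
grip_width: 0.581
grip_force: 42.9
```

Emit:
arm_command(
  steps=[
    [[0,0,0,0,0,0,0],[0,0,0,0,0,0,0],[0,0,0,-0.5,0,0,0],[0,0,0,-0.8,0,0,0],[0,0,0,-0.8,0,0,0],[0,0,0,0,0,0,0]],
  ],
)

```text
time_s: 5.38
eef_pos: [441.0, -122.8, 127.4]
ee_rot: [0.003, 0.812, 0.584, 0.001]
force: [-0.0, -1.0, -2.5]
grip_width: 0.581
grip_force: 43.0
```

Run:
```python
from h import *
s=sense();print(s['time_s'],s['eef_pos']);go(s,(602,150),-.044,120)
```

```text
5.375 [ 440.99200667 -122.8260559   127.40122345]
psi -0.325 turn units -1.87
now x 6.20 y 1.31 z 0.15
after x 5.59 y 2.98 z 0.15
```

Emit:
arm_command(
  steps=[
    [[0,0,0,0,0,0,-0.93],[0,0,0,0,0,0,-0.94],[0,0.93,0.5,0,0,0,0],[0,0.93,0.5,0,0,0,0],[0,0.93,0.5,0,0,0,0],[0,0.93,0.5,0,0,0,0],[0,0.93,0.5,0,0,0,0],[0,0.93,0.48,0,0,0,0]],
  ],
)

```text
time_s: 6.38
eef_pos: [601.2, 151.4, 123.3]
ee_rot: [-0.001, 0.723, 0.691, -0.001]
force: [1.5, -0.7, -2.6]
grip_width: 0.578
grip_force: 42.9
```

Emit:
arm_command(
  steps=[
    [[0,0,0,0,0,0,0],[0,0,0,0,0,0,0]],
  ],
)

```text
time_s: 6.62
eef_pos: [600.3, 149.5, 123.5]
ee_rot: [-0.001, 0.723, 0.691, -0.001]
force: [0.4, -0.9, -3.0]
grip_width: 0.577
grip_force: 43.3
```

Run:
```python
from h import *
im,C,s=look('w2');print(s['time_s'],s['eef_pos']);go(s,(602,150),-.044,26.5)
```

```text
6.625 [600.3021926  149.51763245 123.48622384]
psi -0.044 turn units -0.0
now x 0.01 y 0.03 z 1.94
after x 0.01 y 0.03 z 1.94
```

View pics/w2.png

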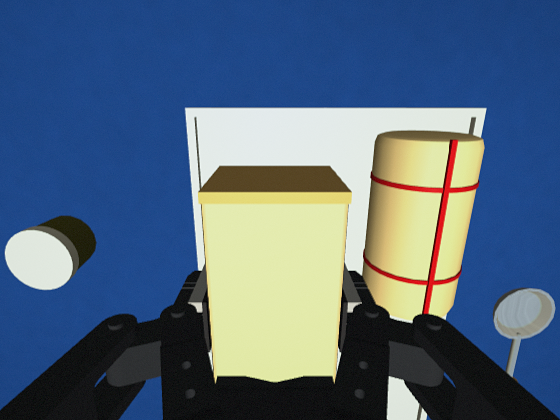

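The wrist view shows the block held square between the fingers, its top spanning columns 201-350 with the front edge at row 192. The tray's end edge is at row 108, columns 186-486, and the log's end is near (430,132).

Run:
```python
from h import *
im=cv2.imread('pics/w2.png')[:,:,::-1].copy();C=camfile('w2');f=fg(im)
c=np.array([[186,107.5],[486,107.5]]);print('tray corners',cast(c,12,C))
q=np.mean(cast(c,12,C)[:,:2],0);d=np.diff(cast(c,12,C)[:,:2],axis=0)[0];print('yaw',np.arctan2(d[1],d[0]),'width',np.hypot(*d),'centre',q-220*np.array([np.sin(.044),np.cos(.044)]))
h0=123.5-20.8
print('block top front',cast([[200,204],[351,204]],h0+45,C),'bottom front',cast([[220,166],[334,166]],h0,C), 'top at rind',cast([[200,192],[351,192]],h0+45,C))
print('log end base',cast([[430,131]],60,C), 'log sides at z38',cast([[372,190],[482,190]],38,C))
```

```text
tray corners [[543.81204917 226.83555862  12.        ]
 [753.34501069 217.52162827  12.        ]]
yaw -0.04442166587109876 width 209.73986570355555 centre [638.90165304   2.39151909]
block top front [[579.69840629 197.49865234 147.7       ]
 [630.21977339 195.27728191 147.7       ]] bottom front [[579.66535368 201.57656496 102.7       ]
 [632.13356859 199.25907386 102.7       ]] top at rind [[580.17931262 201.64969729 147.7       ]
 [630.10083849 199.45145915 147.7       ]]
log end base [[694.08320856 208.42255608  60.        ]] log sides at z38 [[669.08702996 168.58976197  38.        ]
 [743.13250506 165.32846252  38.        ]]
```

Emit:
arm_command(
  steps=[
    [[0,-0.01,0.01,0.5,0,0,0],[0,0,0,0.6,0,0,0],[0,0,0,0.5,0,0,0],[0,0,0,0.2,0,0,0],[0,0,0,0.1,0,0,0],[0,0,0,0.03,0,0,0],[0,0,0,0,0,0,0],[0,0,0,0,0,0,0]],
  ],
)

```text
time_s: 7.68
eef_pos: [601.8, 149.4, 28.9]
ee_rot: [0.0, 0.723, 0.691, 0.0]
force: [-0.4, -0.1, -3.2]
grip_width: 0.583
grip_force: 43.2
```

Emit:
arm_command(
  steps=[
    [[0.8,0,0,0,0,0,0],[0.8,0,0,0,0,0,0],[0.8,0,0,0,0,0,0],[0.8,0,0,-0.4,0,0,0],[0.8,0,0,-0.8,0,0,0],[1,0,0,-1,0,0,0],[1,0,0,-1,0,0,0],[1,0,0,0,0,0,0]],
  ],
)

```text
time_s: 8.68
eef_pos: [603.1, 149.5, 194.2]
ee_rot: [0.003, 0.723, 0.691, 0.004]
force: [-0.6, 0.0, -0.3]
grip_width: 1.0
grip_force: 0.0
```

Run:
```python
from h import *
im=capture('top');C=cam('top');cv2.imwrite('pics/top2.png',im[:,:,::-1])
f=fg(im);print(rect(blob(f,(147,263)),4,C))
h=cv2.cvtColor(im,cv2.COLOR_RGB2HSV)
w=((h[...,1]<60)&(h[...,2]>130)).astype(np.uint8);b=((h[...,2]<60)).astype(np.uint8)
for m in(w,b):
    m=m[240:290,120:180];ys,xs=np.nonzero(m);print(len(xs),xs.mean()+120,ys.mean()+240)
s=sense();print(s['time_s'],s['eef_pos'],s['joints']);go(s,(440,360),-.3,300)
```

```text
(array([439.7, 400.8], dtype=float32), -0.301, [37.6, 86.9])
222 148.18018018018017 262.1171171171171
43 143.58139534883722 262.95348837209303
8.725 [602.09194125 149.41294086 191.2102412 ] [ 5.46580798e-02  5.62781864e-01  1.26834563e+00 -1.28621430e-05
  1.30583757e+00  9.90711848e-02]
psi -0.044 turn units 1.7
now x 4.06 y -3.43 z -2.18
after x 3.07 y -4.34 z -2.18
```

Emit:
arm_command(
  steps=[
    [[1,0,0,0,0,0,0.85],[1,0,0,0,0,0,0.85],[1,0.6,-0.85,-0.2,0,0,0],[1,0.6,-0.85,-0.2,0,0,0],[1,0.6,-0.85,-0.2,0,0,0],[1,0.6,-0.85,-0.2,0,0,0],[1,0.6,-0.85,-0.2,0,0,0],[1,0,0,0,0,0,0]],
  ],
)

```text
time_s: 9.72
eef_pos: [440.6, 357.5, 238.6]
ee_rot: [-0.0, 0.803, 0.595, -0.0]
force: [0.6, 0.0, -0.3]
grip_width: 1.001
grip_force: 0.0
```

Run:
```python
from h import *
im,C,s=look('w3');print(s['time_s'],s['eef_pos'],s['dq'].round(2))
```

```text
9.725 [440.55569578 357.54619222 238.61015705] [-0.07  0.02  0.01 -0.02 -0.01 -0.04]
```

View pics/w3.png

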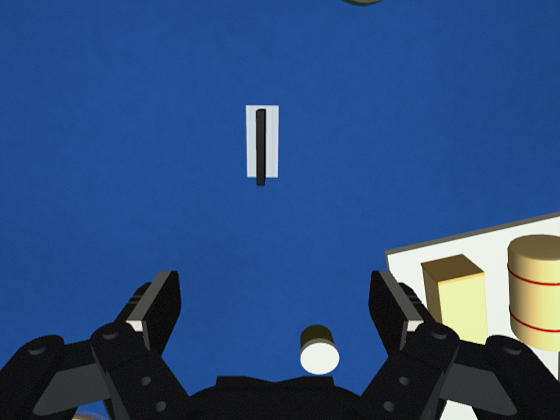

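The card's foot shows as an upright rectangle at columns 246-278, rows 105-178, so it is aligned with the tool. The placed block stands upright on the tray at (455,295).

Run:
```python
from h import *
im=cv2.imread('pics/w3.png')[:,:,::-1].copy();C=camfile('w3')
m=white(im,140);m[:,:235]=0;m[:,290:]=0;m[:95]=0;m[190:]=0
ys,xs=np.nonzero(m);pts=np.c_[xs,ys]
h=cv2.convexHull(pts.astype(np.int32))[:,0];print('foot',rect(h,8,C))
k=((im.max(2)<60)).astype(np.uint8);k[:,:235]=0;k[:,290:]=0;k[:95]=0;k[195:]=0
print('card top',rect(np.argwhere(k)[:,::-1],60,C))
s={'eef_pos':np.load('w3.npy')[:3],'ee_rot':np.load('w3.npy')[3:]}
a=rect(h,8,C);go(s,a[0],a[1],32)
```

```text
foot (array([440.3, 396.2], dtype=float32), -0.295, [33.3, 74.6])
card top (array([441.3, 397. ], dtype=float32), -0.313, [8.2, 69.2])
psi -0.295 turn units -0.0
now x 0.74 y -0.23 z 4.13
after x 0.74 y -0.23 z 4.13
```

Emit:
arm_command(
  steps=[
    [[0.5,0.36,-0.11,0.7,0,0,0],[0.5,0.37,-0.11,0.8,0,0,0],[0.5,0,0,0.8,0,0,0],[0.5,0,0,0.8,0,0,0],[0.5,0,0,0.6,0,0,0],[0.5,0,0,0.41,0,0,0],[0.5,0,0,0,0,0,0],[0.5,0,0,0,0,0,0]],
  ],
  squeeze=25,
)

```text
time_s: 10.78
eef_pos: [443.7, 393.1, 33.5]
ee_rot: [0.0, 0.805, 0.593, 0.0]
force: [0.5, 0.5, -0.4]
grip_width: 0.502
grip_force: 0.0
```

Emit:
arm_command(
  steps=[
    [[0,0,0,0,0,0,0],[0,0,0,0,0,0,0],[0,0,0,0,0,0,0],[0,0,0,0,0,0,0],[0,0,0,0,0,0,0]],
  ],
)

```text
time_s: 11.4
eef_pos: [443.3, 393.6, 33.6]
ee_rot: [0.0, 0.805, 0.594, 0.0]
force: [-1.1, -1.8, 5.6]
grip_width: 0.088
grip_force: 28.3
```

Emit:
arm_command(
  steps=[
    [[0,0,0,-0.3,0,0,0],[0,0,0,-0.8,0,0,0],[0,0,0,-0.9,0,0,0],[0,0,0,-0.8,0,0,0],[0,0,0,0,0,0,0]],
  ],
)

```text
time_s: 12.02
eef_pos: [444.0, 394.2, 176.7]
ee_rot: [0.0, 0.805, 0.594, 0.003]
force: [-1.0, -0.0, -1.6]
grip_width: 0.09
grip_force: 27.4
```

Run:
```python
from h import *
s=sense();print(s['time_s'],s['eef_pos'])
c=np.array([638.3,3]);r=R.from_euler('z',-.0444).as_matrix()[:2,:2];t=c+r@[-52,-145]
print('card target',t,'big target',c+r@[55,0]);go(s,t,-.044,150)
```

```text
12.025 [443.97501574 394.15213291 176.68844714]
card target [ 579.915362   -139.54905838] big target [6.93245797e+02 5.58802264e-01]
psi -0.299 turn units -1.7
now x -9.40 y 5.75 z 0.53
after x -10.54 y 3.19 z 0.53
```

Emit:
arm_command(
  steps=[
    [[0,0,0,0,0,0,-0.85],[0,0,0,0,0,0,-0.85],[0,-0.96,0.29,0,0,0,0],[0,-0.96,0.29,0,0,0,0],[0,-0.96,0.29,0,0,0,0],[0,-0.96,0.29,0,0,0,0],[0,-0.96,0.29,0,0,0,0],[0,-0.96,0.29,0,0,0,0]],
  ],
)

```text
time_s: 13.02
eef_pos: [516.8, 100.3, 172.2]
ee_rot: [-0.001, 0.723, 0.691, -0.0]
force: [0.5, 0.1, -0.9]
grip_width: 0.091
grip_force: 27.3
```

Emit:
arm_command(
  steps=[
    [[0,-0.96,0.29,0,0,0,0],[0,-0.96,0.29,0,0,0,0],[0,-0.96,0.29,0,0,0,0],[0,-0.96,0.29,0,0,0,0],[0,-0.96,0.29,0.3,0,0,0],[0,0,0,0.2,0,0,0],[0,0,0,0,0,0,0],[0,0,0,0,0,0,0]],
  ],
)

```text
time_s: 14.02
eef_pos: [578.8, -140.0, 148.2]
ee_rot: [0.0, 0.722, 0.692, 0.0]
force: [-0.1, -0.2, -1.4]
grip_width: 0.095
grip_force: 27.3
```

Run:
```python
from h import *
im,C,s=look('w4');print(s['time_s'],s['eef_pos']);go(s,(579.9,-141.5),-.044,40)
```

```text
14.025 [ 578.84987105 -139.96507039  148.2263236 ]
psi -0.043 turn units 0.01
now x -0.03 y 0.02 z 2.16
after x -0.03 y 0.02 z 2.16
```

View pics/w4.png

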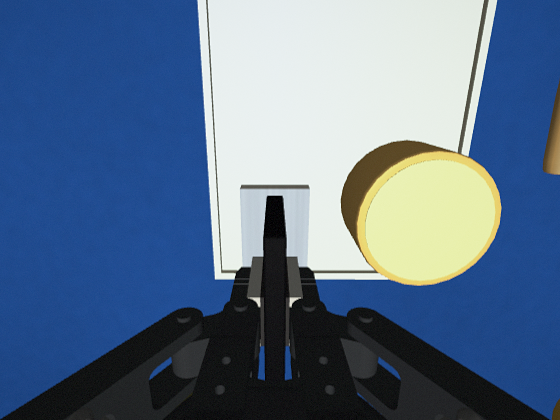

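The card hangs upright in the grip, its foot's front edge at row 185, columns 240-310. The wheel's top disc is centred near (429,218), and the tray's near corner is at (215,279).

Run:
```python
from h import *
im=cv2.imread('pics/w4.png')[:,:,::-1].copy();C=camfile('w4')
h=cv2.cvtColor(im,cv2.COLOR_RGB2HSV)
m=((h[...,0]>15)&(h[...,0]<40)&(h[...,1]>70)&(h[...,2]>190)).astype(np.uint8);m[:,:330]=0;m[:,520:]=0;m[:,:]=m
b=blob(m,(429,218));w=cast(b,66,C)[:,:2].astype(np.float32)
print('wheel',cv2.minEnclosingCircle(w),rect(b,66,C))
zf=148.2-33.6
f=cast([[240.5,187],[309.5,187]],zf+8,C);print('foot front',f,'width',np.linalg.norm(f[1]-f[0]),'centre',f.mean(0)[:2]-38*np.array([.044,.999]))
print('corner',cast([[215,279]],12,C))
c=np.array([638.3,3]);r=R.from_euler('z',-.0444).as_matrix()[:2,:2];print('wheel exp',c+r@[55,-145],'corner exp',c+r@[-105,-220])
```

```text
wheel ((686.4595336914062, -144.74720764160156), 48.9436149597168) (array([ 686.4, -144.6], dtype=float32), 1.419, [97.0, 97.2])
foot front [[ 566.32867169  -99.52773756  122.6       ]
 [ 599.7941631  -100.98499927  122.6       ]] width 33.49720476409261 centre [ 581.3894174  -138.21836842]
corner [[ 523.60126282 -213.43905903   12.        ]]
wheel exp [ 686.80991157 -144.29829761] corner exp [ 523.63868846 -212.12271762]
```

Emit:
arm_command(
  steps=[
    [[0,-0.03,-0.02,0.5,0,0,0],[0,0,0,0.6,0,0,0],[0,0,0,0.5,0,0,0],[0,0,0,0.3,0,0,0],[0,0,0,0.15,0,0,0],[0,0,0,0.09,0,0,0],[0,0,0,0,0,0,0],[0,0,0,0,0,0,0]],
  ],
)

```text
time_s: 15.08
eef_pos: [578.1, -142.7, 41.5]
ee_rot: [0.0, 0.723, 0.691, 0.0]
force: [0.5, 0.1, -0.6]
grip_width: 0.089
grip_force: 27.3
```

Run:
```python
from h import *
s=sense();print(s['time_s'],s['eef_pos'],s['force'])
```

```text
15.075 [ 578.07257491 -142.67775611   41.47267157] [ 0.4564166   0.12810829 -0.64665605]
```

Emit:
arm_command(
  steps=[
    [[0,0.02,0,0.03,0,0,0],[0,0,0,0,0,0,0],[0.4,0,0,0,0,0,0],[0.4,0,0,0,0,0,0],[0.4,0,0,0,0,0,0],[0.4,0,0,-0.5,0,0,0],[0.4,0,0,-1,0,0,0],[1,0,0,-1,0,0,0]],
  ],
)

```text
time_s: 16.08
eef_pos: [577.6, -141.5, 165.8]
ee_rot: [-0.0, 0.723, 0.691, -0.0]
force: [0.5, -0.4, 0.7]
grip_width: 0.596
grip_force: 0.0
```

Emit:
arm_command(
  steps=[
    [[1,-0.5,-0.2,-1,0,0,0],[1,-0.9,-0.4,-0.5,0,0,0],[1,-0.9,-0.5,0,0,0,0],[1,-0.9,-0.5,0,0,0,0],[1,-0.6,-0.3,0,0,0,0],[1,0,0,0,0,0,0],[1,0,0,0,0,0,0]],
  ],
)

```text
time_s: 16.95
eef_pos: [474.8, -326.6, 239.4]
ee_rot: [-0.0, 0.723, 0.691, 0.0]
force: [0.6, 0.1, 0.9]
grip_width: 0.998
grip_force: 0.0
```

Run:
```python
from h import *
im,C,s=look('w5');print(s['time_s'],s['eef_pos'])
p=proj([[482,-366.5,50]],C)[0];print(p)
b=blob(white(im),p);w=cast(b,50,C)[:,:2].astype(np.float32);cc=cv2.minEnclosingCircle(w);print(cc,len(b));
go(s,cc[0],-.044,22)
```

```text
16.95 [ 474.7663231  -326.57560736  239.35581055]
[280.85530533 221.41855566]
((484.6449890136719, -366.8941955566406), 31.30682945251465) 163
psi -0.044 turn units -0.0
now x -0.80 y 0.23 z 4.35
after x -0.80 y 0.23 z 4.35
```

View pics/w5.png

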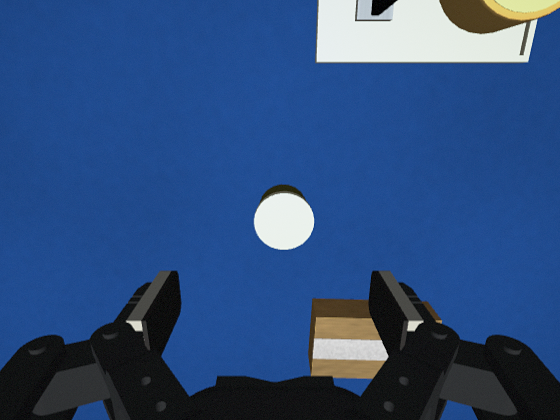

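The lid is a clean disc at (284,221), the carton is well clear at (350,340), and the card stands on the tray at (375,8).

Emit:
arm_command(
  steps=[
    [[1,-0.4,0.11,0.6,0,0,0],[1,-0.4,0.11,0.6,0,0,0],[1,0,0,0.6,0,0,0],[1,0,0,0.8,0,0,0],[1,0,0,0.7,0,0,0],[1,0,0,0.6,0,0,0],[1,0,0,0.37,0,0,0],[1,0,0,0,0,0,0]],
  ],
  squeeze=30,
)

```text
time_s: 18.0
eef_pos: [483.8, -366.8, 25.1]
ee_rot: [-0.001, 0.722, 0.691, 0.0]
force: [0.2, 0.0, 0.2]
grip_width: 0.997
grip_force: 0.0
```

Emit:
arm_command(
  steps=[
    [[0,0,0,0,0,0,0],[0,0,0,0,0,0,0],[0,0,0,0,0,0,0],[0,0,0,0,0,0,0],[0,0,0,0,0,0,0]],
  ],
)

```text
time_s: 18.62
eef_pos: [484.2, -368.1, 27.4]
ee_rot: [0.001, 0.723, 0.691, -0.0]
force: [0.1, 1.2, 6.6]
grip_width: 0.716
grip_force: 32.9
```

Emit:
arm_command(
  steps=[
    [[0,0,0,-0.3,0,0,0],[0,0,0,-0.8,0,0,0],[0,0,0,-0.9,0,0,0],[0,0,0,-0.9,0,0,0],[0,0,0,0,0,0,0]],
  ],
)

```text
time_s: 19.25
eef_pos: [484.6, -368.6, 175.4]
ee_rot: [0.004, 0.723, 0.691, -0.0]
force: [-0.2, -0.2, -2.1]
grip_width: 0.715
grip_force: 33.6
```

Run:
```python
from h import *
s=sense();print(s['time_s'],s['eef_pos']);go(s,(693.2,.4),-.044,180)
```

```text
19.25 [ 484.63676417 -368.59201108  175.41150497]
psi -0.044 turn units -0.0
now x 7.56 y 3.84 z -0.09
after x 7.56 y 3.84 z -0.09
```

Emit:
arm_command(
  steps=[
    [[0,0.94,0.48,0,0,0,0],[0,0.94,0.48,0,0,0,0],[0,0.94,0.48,0,0,0,0],[0,0.94,0.48,0,0,0,0],[0,0.95,0.48,0,0,0,0],[0,0.95,0.48,0,0,0,0],[0,0.95,0.48,0,0,0,0],[0,0.95,0.48,0,0,0,0]],
  ],
)

```text
time_s: 20.25
eef_pos: [692.5, 3.1, 169.9]
ee_rot: [-0.001, 0.723, 0.691, -0.001]
force: [-0.0, -1.1, -1.6]
grip_width: 0.718
grip_force: 33.6
```

Emit:
arm_command(
  steps=[
    [[0,0,0,0.4,0,0,0],[0,0,0,0,0,0,0],[0,0,0,0,0,0,0]],
  ],
)

```text
time_s: 20.62
eef_pos: [692.2, 0.8, 151.3]
ee_rot: [0.0, 0.723, 0.691, -0.0]
force: [0.2, -0.3, -1.4]
grip_width: 0.719
grip_force: 33.7
```

Run:
```python
from h import *
im,C,s=look('w6');print(s['time_s'],s['eef_pos'],s['joints'].round(2));go(s,(693,.4),-.044,32)
```

```text
20.625 [692.20207571   0.84243337 151.26011015] [-0.17  0.76  1.03 -0.    1.35 -0.12]
psi -0.045 turn units -0.01
now x -0.01 y 0.02 z 2.39
after x -0.01 y 0.02 z 2.39
```

View pics/w6.png

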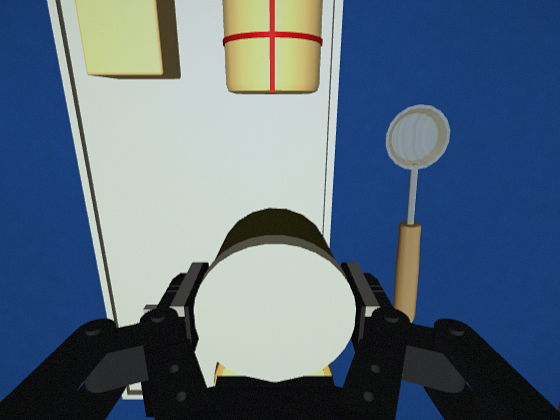

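The tub is held level with its lid centred near (275,308), in line with the log's end at (272,92). The spoon's handle runs down column 405, and the block's end is at (125,75).

Run:
```python
from h import *
C=camfile('w6')
print('lid',cast([[275.5,308.5]],175,C),'edges',cast([[194.5,308],[356.5,308]],175,C))
print('log -y end top',cast([[272,92]],38,C),'sides mid',cast([[223,60],[322,60]],38,C).mean(0))
print('spoon handle',cast([[405,310],[400,228],[412,228]],12,C),'far tray edge',cast([[327,240]],12,C))
```

```text
lid [[695.02855649   6.39351552 175.        ]] edges [[664.65963259   8.01424513 175.        ]
 [725.42932895   5.21167813 175.        ]]
log -y end top [[696.66815855  85.77423837  38.        ]] sides mid [697.98453886 106.12969011  38.        ]
spoon handle [[ 814.29824524 -116.18017559   12.        ]
 [ 803.26947314  -31.21237364   12.        ]
 [ 813.78398308  -31.69502201   12.        ]] far tray edge [[739.37033221 -39.73992542  12.        ]]
```

Run:
```python
from h import *
im=cv2.imread('pics/w6.png')[:,:,::-1].copy();C=camfile('w6')
m=white(im,120);ed=cast([[275.5,y] for y in(234,236,245,247)],175,C);print(ed)
g=im[200:260,275].astype(int).sum(1);print(g[::3])
# bottom front edge of lid ring & tub visible bottom edge
print('tub bottom front',cast([[275,209]],125,C)-[0,31,0])
# log -y end, wheel measured: midpoint
print('mid expected',(np.array([686.5,-144.6])+np.array([638.3,3])+R.from_euler('z',-.0444).as_matrix()[:2,:2]@[55,145])/2)
r=R.from_euler('z',-.0444).as_matrix()[:2,:2];print('log end exp',np.array([638.3,3])+r@[55,85])
```

```text
[[696.37607148  36.63646976 175.        ]
 [696.34260488  35.88536205 175.        ]
 [696.19027845  32.46662365 175.        ]
 [696.1560392   31.69817512 175.        ]]
[636 631 642  45  74  57  73  87  65  67  61  72 231 228 219 642 626 625
 629 627]
tub bottom front [[695.98639456  -1.91551701 125.        ]]
mid expected [6.93090841e+02 4.07951071e-01]
log end exp [697.01855664  85.47503323]
```

Emit:
arm_command(
  steps=[
    [[0,-0.02,-0.01,0.5,0,0,0],[0,0,0,0.6,0,0,0],[0,0,0,0.6,0,0,0],[0,0,0,0.3,0,0,0],[0,0,0,0.2,0,0,0],[0,0,0,0.12,0,0,0],[0,0,0,0.04,0,0,0],[0,0,0,0,0,0,0]],
  ],
)

```text
time_s: 21.68
eef_pos: [692.1, 0.5, 33.6]
ee_rot: [0.0, 0.723, 0.691, 0.0]
force: [0.4, 0.0, -1.9]
grip_width: 0.717
grip_force: 33.9
```

Emit:
arm_command(
  steps=[
    [[0,0,0,0,0,0,0],[0,0,0,0,0,0,0]],
  ],
)

```text
time_s: 21.92
eef_pos: [692.1, 0.5, 33.4]
ee_rot: [0.0, 0.723, 0.691, 0.0]
force: [0.4, 0.9, 1.0]
grip_width: 0.715
grip_force: 33.8
```

Emit:
arm_command(
  steps=[
    [[0.9,0,0,0,0,0,0],[0.9,0,0,0,0,0,0],[0.9,0,0,-0.4,0,0,0],[0.9,0,0,-0.8,0,0,0],[1,0,0,-1,0,0,0],[1,-0.2,-0.4,-1,0,0,0],[1,-0.3,-1,-1,0,0,0],[1,-0.3,-0.6,-0.5,0,0,0]],
  ],
)

```text
time_s: 22.92
eef_pos: [595.8, -33.4, 265.2]
ee_rot: [0.002, 0.723, 0.691, 0.001]
force: [-0.2, -0.2, -0.1]
grip_width: 1.002
grip_force: 0.0
```

Emit:
arm_command(
  steps=[
    [[1,0,0,0,0,0,0],[1,0,0,0,0,0,0]],
  ],
)

```text
time_s: 23.18
eef_pos: [597.1, -33.1, 261.2]
ee_rot: [0.0, 0.723, 0.691, 0.0]
force: [-0.0, -0.7, 0.1]
grip_width: 0.994
grip_force: 0.0
```

Run:
```python
from h import *
im,C,s=look('w7');print(s['time_s'],s['eef_pos'])
np.save('w7s',0);go(s,(433.3,123.4),-.044,200)
print(proj([[693,.4,56]],C))
```

```text
23.175 [597.14468085 -33.07936335 261.19128802]
psi -0.045 turn units -0.0
now x 2.98 y -3.41 z 1.22
after x 2.98 y -3.41 z 1.22
[[365.80858948 143.78616134]]
```

View pics/w7.png

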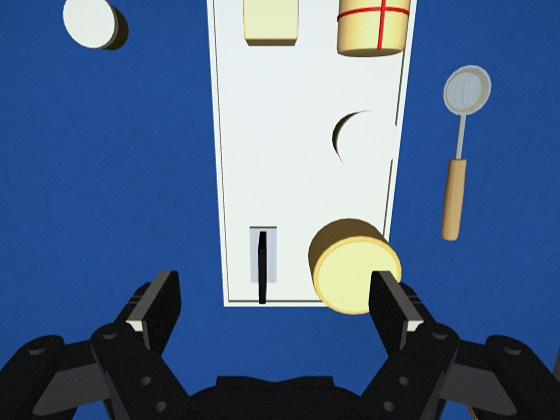

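The big tub stands at (366,140). The card's foot spans columns 250-277 with its front edge at row 227, the wheel is at (358,272), and the block's near end is at row 40. The small tub is at (90,22).

Run:
```python
from h import *
im=cv2.imread('pics/w7.png')[:,:,::-1].copy();C=camfile('w7')
c=np.array([638.3,3]);r=R.from_euler('z',-.0444).as_matrix()[:2,:2]
T=lambda px,z:((cast(px,z,C)[:,:2]-c)@r).round(1).tolist()
print('tray -y corners',T([[226,306]],12))
print('foot +y edge ends',T([[249.5,228.5],[277,228.5],[250,282],[275.5,282]],14))
print('block -y end top corners',T([[243.5,38],[298.5,39]],51))
print('log -y end top, sides',T([[341,30],[410,30]],38),T([[372,56]],38))
m=yellow(im,180);m[:230]=0
print('wheel',T(blob(m,(358,275))[[np.argmin(blob(m,(358,275))[:,0])]],66))
print('lid left/right',T([[336.5,139],[397.5,139]],56))
# lid edge from gradients
g=cv2.Canny(cv2.GaussianBlur(im,(3,3),0),20,60)[95:185,325:405];ys,xs=np.nonzero(g)
w=np.array(T(np.c_[xs+325,ys+95],56));q=np.hypot(*(w-[55,0]).T);k=abs(q-31)<3.5
(a,b2),*_=np.linalg.lstsq(np.c_[2*w[k],np.ones(k.sum())],(w[k]**2).sum(1),rcond=None)[0][:2],0
print('lid fit',a,b2,k.sum())
sm=white(im);e=blob(sm,(88,20));print('small',cv2.minEnclosingCircle(cast(e,38,C)[:,:2].astype(np.float32)),e.min(0))
```

```text
tray -y corners [[-102.1, -221.1]]
foot +y edge ends [[-67.7, -108.5], [-33.9, -108.5], [-68.9, -183.3], [-35.7, -183.4]]
block -y end top corners [[-65.8, 96.3], [-14.7, 95.5]]
log -y end top, sides [[26.6, 105.3], [92.7, 105.3]] [[58.4, 82.5]]
wheel [[5.8, -144.6]]
lid left/right [[25.0, 4.6], [86.1, 4.6]]
lid fit 56.35510427291935 0.709184934152816 162
small ((430.38690185546875, 126.62738037109375), 24.038375854492188) [63  0]
```

Emit:
arm_command(
  steps=[
    [[1,0.4,-0.57,0,0,0,0],[1,0.4,-0.57,0,0,0,0],[1,0.4,-0.57,0,0,0,0],[1,0.4,-0.57,0.3,0,0,0],[1,0.4,-0.57,0.3,0,0,0],[1,0.4,-0.56,0.4,0,0,0],[1,0,0,0,0,0,0],[1,0,0,0,0,0,0]],
  ],
)

```text
time_s: 24.22
eef_pos: [432.8, 94.1, 211.2]
ee_rot: [0.0, 0.723, 0.691, 0.0]
force: [0.7, 0.7, 0.1]
grip_width: 0.998
grip_force: 0.0
```

Run:
```python
from h import *
im,C,s=look('w8');print(s['time_s'],s['eef_pos'])
b=blob(white(im),proj([[433,123.4,38]],C)[0]);cc=cv2.minEnclosingCircle(cast(b,38,C)[:,:2].astype(np.float32));print(cc,len(b),rect(b,38,C))
go(s,cc[0],-.044,20)
```

```text
24.225 [432.83451787  94.13942473 211.1966947 ]
((430.4248046875, 126.50385284423828), 24.253496170043945) 146 (array([430.3, 126.2], dtype=float32), -0.044, [46.9, 47.7])
psi -0.044 turn units -0.0
now x 0.64 y -0.08 z 3.82
after x 0.64 y -0.08 z 3.82
```

Emit:
arm_command(
  steps=[
    [[1,0.32,-0.04,0.5,0,0,0],[1,0.32,-0.04,0.6,0,0,0],[1,0,0,0.8,0,0,0],[1,0,0,0.8,0,0,0],[1,0,0,0.7,0,0,0],[1,0,0,0.42,0,0,0],[1,0,0,0,0,0,0],[0.75,0,0,0,0,0,0]],
  ],
  squeeze=25,
)

```text
time_s: 25.28
eef_pos: [430.4, 126.2, 20.9]
ee_rot: [0.001, 0.723, 0.691, 0.001]
force: [-0.1, -0.5, 0.3]
grip_width: 0.813
grip_force: 0.0
```

Emit:
arm_command(
  steps=[
    [[0,0,0,0,0,0,0],[0,0,0,0,0,0,0],[0,0,0,0,0,0,0],[0,0,0,0,0,0,0],[0,0,0,0,0,0,0],[0,0,0,0,0,0,0]],
  ],
)

```text
time_s: 26.02
eef_pos: [430.0, 126.3, 21.1]
ee_rot: [0.001, 0.723, 0.691, 0.001]
force: [-1.4, -0.6, 4.2]
grip_width: 0.551
grip_force: 25.1
```

Emit:
arm_command(
  steps=[
    [[0,0,0,-0.3,0,0,0],[0,0,0,-0.8,0,0,0],[0,0,0,-0.9,0,0,0],[0,0,0,-0.9,0,0,0],[0,0,0,0,0,0,0]],
  ],
)

```text
time_s: 26.65
eef_pos: [430.8, 126.5, 168.3]
ee_rot: [0.002, 0.723, 0.691, 0.003]
force: [-0.3, 0.2, -0.9]
grip_width: 0.555
grip_force: 26.1
```

Run:
```python
from h import *
s=sense();print(s['time_s'],s['eef_pos']);go(s,(692.3,1),-.044,150)
```

```text
26.65 [430.79796008 126.46242857 168.30596779]
psi -0.044 turn units -0.0
now x -2.27 y 5.34 z 0.37
after x -2.28 y 5.34 z 0.37
```

Emit:
arm_command(
  steps=[
    [[0,-0.38,0.89,0,0,0,0],[0,-0.38,0.89,0,0,0,0],[0,-0.38,0.89,0,0,0,0],[0,-0.38,0.89,0,0,0,0],[0,-0.38,0.89,0,0,0,0],[0,-0.37,0.89,0,0,0,0],[0,0,0,0.4,0,0,0],[0,0,0,0,0,0,0]],
  ],
)

```text
time_s: 27.65
eef_pos: [690.0, 1.1, 142.0]
ee_rot: [-0.002, 0.723, 0.691, -0.002]
force: [0.6, -0.1, -1.1]
grip_width: 0.556
grip_force: 26.3
```

Run:
```python
from h import *
im,C,s=look('w9');print(s['time_s'],s['eef_pos'],s['dq'].round(2));go(s,(692.3,1.3),-.044,78)
```

```text
27.65 [689.98488585   1.12062668 141.984196  ] [ 0.01 -0.05 -0.02  0.    0.02  0.  ]
psi -0.045 turn units -0.0
now x 0.01 y 0.05 z 1.28
after x 0.01 y 0.05 z 1.28
```

View pics/w9.png

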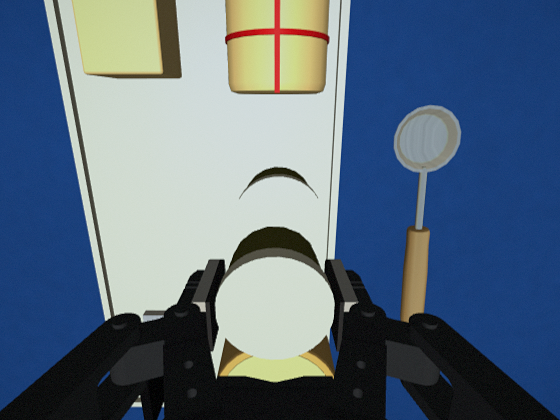

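The small tub is held level with its lid centred at column 275. The big tub's lid edge is behind it at (278,177), and the log's end is at (277,92).

Run:
```python
from h import *
im=cv2.imread('pics/w9.png')[:,:,::-1].copy();C=camfile('w9')
e=cast([[215.5,305],[334.5,305]],159,C);print('small lid x',e.mean(0),np.linalg.norm(e[1]-e[0]))
col=im[150:275,275].astype(int).sum(1);j=np.where(abs(np.diff(col))>90)[0]+150;print(j)
for y in j: print(y,'z56',cast([[275,y+.5]],56,C)[0,1].round(1)-31,'z159',cast([[275,y+.5]],159,C)[0,1].round(1)-24)
g=cv2.Canny(im,30,90)[165:225,230:330];ys,xs=np.nonzero(g);w=cast(np.c_[xs+230,ys+165],56,C)[:,:2]
k=abs(np.hypot(*(w-[694,1]).T)-31)<3;w=w[k];print('big lid',np.linalg.lstsq(np.c_[2*w,np.ones(len(w))],(w**2).sum(1),rcond=None)[0][:2],len(w))
```

```text
small lid x [692.56282171   3.54574904 159.        ] 47.370965221779834
[165 166 167 173 175 176 225 226 247 256 257]
165 z56 8.799999999999997 z159 35.6
166 z56 8.100000000000001 z159 35.2
167 z56 7.399999999999999 z159 34.9
173 z56 3.3999999999999986 z159 32.8
175 z56 2.0 z159 32.1
176 z56 1.3999999999999986 z159 31.700000000000003
225 z56 -33.7 z159 13.399999999999999
226 z56 -34.4 z159 13.0
247 z56 -50.6 z159 4.600000000000001
256 z56 -57.7 z159 0.8999999999999986
257 z56 -58.5 z159 0.5
big lid [694.3543724   3.298346 ] 168
```

Emit:
arm_command(
  steps=[
    [[0,0.02,0.04,0.3,0,0,0],[0,0,0,0.4,0,0,0],[0,0,0,0.3,0,0,0],[0,0,0,0.15,0,0,0],[0,0,0,0.1,0,0,0],[0,0,0,0,0,0,0],[0,0,0,0,0,0,0]],
  ],
)

```text
time_s: 28.58
eef_pos: [693.4, 1.9, 83.2]
ee_rot: [0.0, 0.723, 0.691, 0.0]
force: [0.9, 0.2, -0.9]
grip_width: 0.554
grip_force: 26.3
```

Run:
```python
from h import *
s=sense();print(s['time_s'],s['eef_pos'],s['force'])
```

```text
28.575 [693.37513317   1.94631978  83.20063979] [ 0.87993924  0.20575927 -0.8708483 ]
```

Emit:
arm_command(
  steps=[
    [[0,0,-0.02,0.06,0,0,0],[0,0,0,0.05,0,0,0],[0,0,0,0,0,0,0],[0,0,0,0,0,0,0]],
  ],
)

```text
time_s: 29.08
eef_pos: [692.2, 2.0, 77.2]
ee_rot: [0.0, 0.723, 0.691, 0.0]
force: [-0.6, -0.1, 1.3]
grip_width: 0.553
grip_force: 26.3
```

Contact is felt; release and retreat.

Emit:
arm_command(
  steps=[
    [[0.8,0,0,0,0,0,0],[0.8,0,0,0,0,0,0],[0.8,0,0,0,0,0,0],[0.8,0,0,-0.4,0,0,0],[0.9,0,0,-0.8,0,0,0],[1,0,0,-1,0,0,0],[1,-0.1,-1,-1,0,0,0],[1,-0.2,-1,-0.6,0,0,0]],
  ],
)

```text
time_s: 30.08
eef_pos: [596.7, -8.1, 264.6]
ee_rot: [0.002, 0.722, 0.691, 0.001]
force: [0.3, -0.8, 1.1]
grip_width: 0.999
grip_force: 0.0
```

Emit:
arm_command(
  steps=[
    [[1,-0.5,-0.6,0,0,0,0],[1,0,0,0,0,0,0],[1,0,0,0,0,0,0]],
  ],
)

```text
time_s: 30.45
eef_pos: [566.8, -31.7, 262.1]
ee_rot: [0.001, 0.723, 0.691, 0.0]
force: [-0.8, -0.1, 0.2]
grip_width: 1.001
grip_force: 0.0
```

Run:
```python
from h import *
im,C,s=look('w10');print(s['time_s'],s['eef_pos'])
cv2.imwrite('pics/side2.png',cv2.resize(capture('side')[110:280,180:380,::-1],None,fx=3,fy=3))
print(proj([[693,1.5,56],[693,1.5,94]],C))
```

```text
30.45 [566.84533109 -31.67112216 262.11159734]
[[395.40067234 142.54095644]
 [410.25540385 147.84532224]]
```

View pics/w10.png

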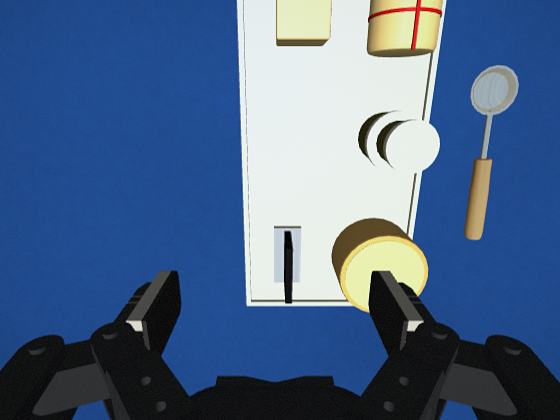

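View pics/side2.png

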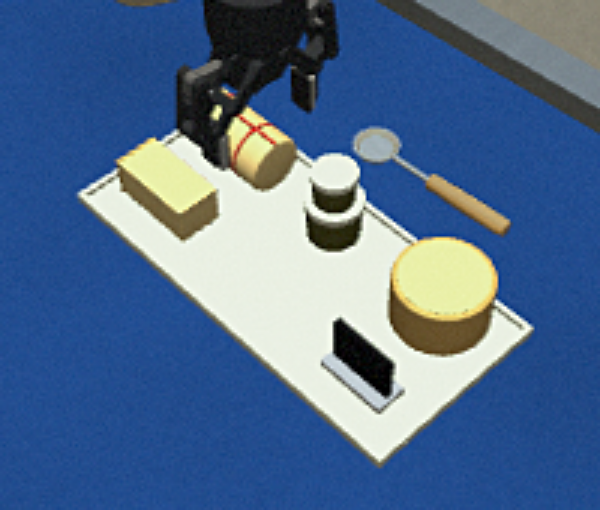

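Both views show everything upright. The small tub's lid is at (411,147) against (410,148) predicted for a centred stack. The card and block stand as measured before, and the gripper is clear of everything.

```bash
python3 -c "
from rig import *
print(finish_job())"
```

```text
the job is handed in; nothing more can be done
None
```

The job is handed in at about 30 s: block, card, big tub and small tub are all in place and upright, within about 2 mm of target by camera, with the jar, carton and spoon left alone.

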